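Slide the box of cut glass down the bay of the strip rack

TASK

The open wooden box of cut glass pieces stands crooked in front of the strip rack on the glazing bench. Push it with the fingers along the bench, straight down the bay between the rack's two side rails, until its leading end rests squarely against the end stop, then leave it there. Neither the box nor the robot may touch the rails or the glass strips standing in them; do not lift or tip the box, and leave everything else on the bench where it is.

Things in the scene. Friction and masses are not known exactly. Their poses are not given: they have to be found in the camera images.
- box: Loose open wooden box, 120 mm long (its x), 96 wide (its y), 60 high, flat upright walls, packed full to the rim with thin glass pieces on edge; 0.5 to 0.95 kg. Origin: centre of its underside. Both ends are alike. It slides on the bench by friction (about 4 to 13 N). It starts centred 115 to 155 mm before the mouth, up to 32 mm off line, turned by up to 0.35 rad.
- rack: Fixed timber rack, a U from above: two side rails and a cross batten, 40 mm high (end stop). Origin: on the bench, middle of the bay's open mouth; x points down the bay (the way to push), y across it. The bay is 120 mm wide (rail faces at y = -60, +60), 180 long (mouth x = 0, stop face x = 180); its floor is the bench. Home: box centre at x = 120, y = 0 mm.
- rail_near: The side rail on the robot's side: a timber batten 180 mm long, 24 mm wide, 26 mm high, with two glass strips on edge in its grooves, their upper edges 54 mm above the bench. Origin: centre of its underside, at x = 90, y = -72 mm in the rack's frame; same axes as the rack. Must not be touched.
- rail_far: The side rail on the side away from the robot, like the other; origin at x = 90, y = +72 mm in the rack's frame. Must not be touched.
- spool: Bystander: spool of solder standing on its flange beyond the rack's mouth, 56 mm across, 43 mm high; origin under its centre.
- flux: Bystander: small amber jar with a black cap, 46 mm across, 58 mm high, beyond the far rail; origin under its centre.
- cutter: Bystander: pencil-shaped glass cutter lying on the far side of where the box starts, 127 mm long, 13 mm wide; x along it, origin at its underside near its middle.
- pliers: Bystander: green-handled grozing pliers lying flat on the robot's side of the near rail, 165 mm long, 45 mm wide; x along them to the jaws, origin at their underside near the pivot.
- nippers: Bystander: black-handled lead nippers lying flat past the end stop on the robot's side, 155 mm long, 45 mm wide; origin at their underside near the pivot.
- tub: Bystander: red square plastic tub of lead offcuts, 118 mm across its rim, 100 mm high, past the end stop on the far side; origin under its centre.
Not all that is in view belongs to the job. Of the things that look like the box, the smallest one is meant.

How it is judged:
At the end, for the whole second after the job is handed in: The box stands flat and still in the bay, its leading end against the end stop (centre within 6 mm of home along the bay), in line with the bay to 0.09 rad and clear of both rails (x of box in the frame of rack between 0.114 and 0.123 m and y of box in the frame of rack between -0.012 and 0.012 m and angle between the x axis of box and the x axis of rack, either way round below 0.09 rad and angle between box's own z axis and vertical below 0.05 rad and height (world z) of box below 0.004 m and linear speed of box below 0.01 m/s); the robot touches nothing.
It fails at once if a side rail or a glass strip in it is touched (by the box, the robot or anything else) (contact force between any of rail_near, rail_far and anything else above 0.2 N).
It fails at once if the box is lifted or tipped (height (world z) of box above 0.008 m or angle between box's own z axis and vertical above 0.1 rad).
It fails at once if a bystander is moved by more than 10 mm (distance of any of pliers, nippers, cutter, spool, flux, tub from where it was at the start of the episode above 0.01 m).
It also fails if it takes over 72 s, if anything falls off the work surface, if the arm or the gripper's body presses on something with over 40 N, if the wrist force passes 120 N, or if a joint passes its speed limit or range.

ROBOT

A 6-joint arm with a two-finger parallel gripper is mounted at the origin on the work surface. World frame = base frame: x ahead of the robot, y to its left, z up, the work surface at z = 0. Lengths are in m, angles in rad, forces in N, time in s.
With the tool pointing down it reaches from about 0.225 to 0.875 m from the base axis. Payload 3.4 kg.
Tool frame: the origin (TCP) lies at the very end of the fingers, on their centre line; the grasp point (between the pads) lies 19 mm behind it; z points along the fingers, y is the line along which they close (so a half turn about z gives the same grasp; the last joint's range is limited). The gripper opens to 85 mm and grips with 20 to 120 N. Pads are 22 mm wide; open, the fingers measure 114 mm over their backs; the gripper's body (76 mm by 85 mm) begins 54 mm behind the grasp point. The pads swing forward as they close: fully open they stand 13 mm farther back than shut.
Start: joints at [-1.275, 0.276, 1.505, -0, 1.361, -0.121], TCP at [0.233, -0.526, 0.231] pointing down, gripper open.
Joint ranges: [-2.89, 2.89], [-0.75, 2.08], [0.22, 2.7], [-1.18, 4.32], [0.11, 2.71], [-2.7, 2.7]. Speed limits (rad/s): [2.57, 2.57, 3.14, 3.14, 3.14, 3.14].

INTERFACE

Orientations are given as a unit quaternion [w, x, y, z].
In Python, from rig import readout, vision, manip gives the robot as it stands.
- The arm moves only by the shell command python3 -m handwheel 'ROWS' [FORCE]. ROWS is JSON, a list of rows, each a list of 3 entries, a list of its own where there are three numbers: the shift along the tool's x, y, z in mm, then the turn, a rotation vector about the tool's x, y, z in units of 6 degrees (1.0 is 6 degrees), then the closure, from -1 (fully open) to 1 (shut), so that 0 is half open. A call has 1 to 20 rows; each row shifts and turns the commanded pose from where the row before left it, along the tool's axes as they then stand; what a row does not reach is not made up. A row lasts 1/8 s, in which the tool goes at most 62.5 mm and 10.7 degrees, less where a joint would pass 70% of its speed; a pose out of reach is approached as far as the arm can. A call is refused whole if a number of a shift passes 62.5 or a number of a turn 1, either way. A call with a gripper value outside its range is refused whole. The fingers move at their own pace and stop on an object; FORCE is the grip in N (left out, the last holds). Time passes only in rows, so rows that do not move let the fingers close. It gives the time, the measured TCP pose, the force, the opening and the grip force at its end, in the units of the state.
- readout.get_state(): the state, without advancing time (a new reading comes with each control period).
- vision.get_image(name): name is "side" or "top" or "wrist"; returns the picture (384x512x3 uint8, blue, green, red); there is no depth.
- vision.camera_params(name): a dict with "intrinsics" (3x3 intrinsics, pixels), "dist" ([k1, k2, p1, p2, k3] as OpenCV has them; the pictures are not rectified), "rvec" (rotation vector, rad) and "tvec" (3), from world to camera coordinates, as OpenCV has them; the wrist camera has in their place "hand_eye" (4x4, takes a point from camera to tool coordinates, whose origin is the TCP and whose axes are the flange's). Camera axes: x right, y down, z forward; pixel columns grow to the right and rows downward; lengths in m; the calibration is good to about 2 mm. A picture is of the moment at which its call begins: read the wrist's pose just before it. camera_params takes no time and is no camera call.
- manip.sign_off(): hands the job in; it is judged then, once.
The state is a dict: "clock": time; "qpos": joint angles; "qd": joint speeds; "effort": joint torques, N m; "position": TCP position; "ee_rot": TCP orientation; "contact_force": force on the tool from outside, world axes, zero at the start; "moment": the same for the moment, N m; "width": finger opening in m; "gripper_force": force on a finger pad.
Only numpy, scipy, OpenCV 4.12 (cv2) and the standard library are available. Lean on these libraries where they do the work, as an engineer would, in place of code of your own. Each camera call takes 0.05 s, during which the arm holds its last target. There are 200 camera calls.

## Working session

There is one attempt and no reset: what is moved stays moved. The work goes in short steps, Python scripts to look and compute and a shell command to move; the robot and the scene stay as the last step left them, time stands still between calls to the robot, and variables do not carry over. Pictures are saved under pics/ and viewed, at most 10 in all, crops included, and the job is handed in when it is done.

```bash
ls; mkdir -p pics
cat > h.py <<'E'
import numpy as np, cv2
from rig import readout, vision, manip
def ray(name,uv,z):
    p=vision.camera_params(name);K=np.array(p["intrinsics"]);d=np.array(p["dist"])
    n=cv2.undistortPoints(np.array(uv,float).reshape(-1,1,2),K,d).reshape(-1,2)
    R=cv2.Rodrigues(np.array(p["rvec"],float))[0];t=np.array(p["tvec"],float).ravel()
    c=-R.T@t;D=np.c_[n,np.ones(len(n))]@R
    return c+D*((z-c[2])/D[:,2])[:,None]
def proj(name,P):
    p=vision.camera_params(name)
    return cv2.projectPoints(np.array(P,float).reshape(-1,3),np.array(p["rvec"],float),np.array(p["tvec"],float),np.array(p["intrinsics"]),np.array(p["dist"]))[0].reshape(-1,2)
E
python3 - <<'E'
from h import *
a=vision.get_image("top");cv2.imwrite("pics/top0.png",a)
b=vision.get_image("side");cv2.imwrite("pics/side0.png",b)
print(readout.get_state())
for n in("top","side"):
  p=vision.camera_params(n);R=cv2.Rodrigues(np.array(p["rvec"],float))[0];print(n,-R.T@np.array(p["tvec"]).ravel(),R[2])
E
```

```text
pics
{'clock': 0.1, 'qpos': array([-1.27499166e+00,  2.76545371e-01,  1.50604727e+00, -2.49332610e-06,
        1.36073342e+00, -1.20997286e-01]), 'qd': array([-9.95050960e-05, -2.45266957e-04, -2.78474054e-03,  3.07052491e-04,
       -2.18225251e-04,  8.82995739e-04]), 'effort': array([ 1.06309664e-03, -4.17699730e+01, -2.46405065e+01, -2.45031079e-04,
        5.82926965e-03, -1.09450292e-05]), 'position': array([ 0.23263031, -0.52529157,  0.23050224]), 'ee_rot': array([-8.63285468e-04,  9.78362575e-01,  2.06895916e-01, -7.68707697e-05]), 'contact_force': array([-0.16654252, -0.01544736,  0.12710382]), 'moment': array([-0.04136808, -0.01464483,  0.01758146]), 'gripper_force': 0.0, 'width': 0.0856344021410215}
top [ 0.37100591 -0.02773988  1.19589586] [ 0.10312688  0.01067656 -0.99461091]
side [ 0.53936992 -0.93477013  1.01798476] [-0.04686317  0.67874399 -0.73287819]
```

View pics/top0.png

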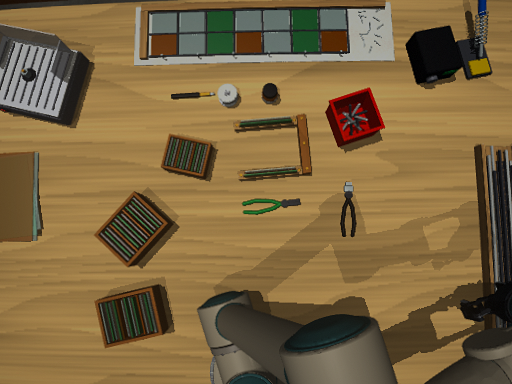

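View pics/side0.png

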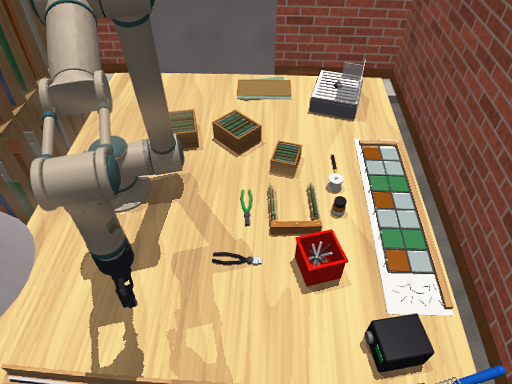

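The top view shows the rack with its mouth facing left (rails at rows ~124 and ~173, stop at column ~304). Three things could be taken for the box: (188,156), (135,228) and (132,315). The smallest is (188,156), just before the mouth, so I'll check it in a crop and measure it.

Run:
```python
from h import *
a=cv2.imread("pics/top0.png")
c=a[100:200,150:330];cv2.imwrite("pics/crop0.png",cv2.resize(c,None,fx=4.4,fy=4.4,interpolation=cv2.INTER_CUBIC))
hsv=cv2.cvtColor(a,cv2.COLOR_BGR2HSV)
for n,p in dict(rim=(167,148),stop=(304,145),rail=(246,177),bench=(220,150)).items(): print(n,hsv[p[1],p[0]])
for n,p in dict(b1=(188,156),b2=(135,228),b3=(132,315),stop=(304,145)).items(): print(n,ray("top",p,.05))
```

```text
rim [ 14 198  94]
stop [ 14 193 107]
rail [ 16 154  63]
bench [ 19 135 160]
b1 [[0.5977569  0.16481663 0.05      ]]
b2 [[0.40120631 0.31079145 0.05      ]]
b3 [[0.16699379 0.31803793 0.05      ]]
stop [[ 0.62254999 -0.15633043  0.05      ]]
```

View pics/crop0.png

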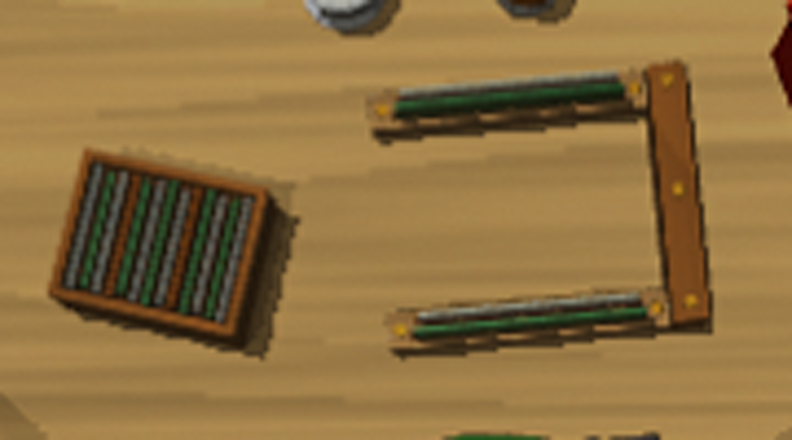

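The crop shows a box packed full of strips, skewed before the mouth. Its rim corners are at crop (88,150), (272,188), (233,340) and (50,292). The rails' screws and the stop's corners are clear.

Run:
```python
from h import *
f=lambda L:(np.array(L,float)+.5)/4.4-.5+[150,100]
B=ray("top",f([(86,149),(273,187),(235,342),(49,292)]),.06)
S=ray("top",f([(646,65),(686,61),(711,321),(671,325)]),.04)
C=ray("top",f([(384,110),(634,90),(656,308),(401,330)]),.026)
L=lambda P:np.linalg.norm(P-np.roll(P,-1,0),axis=1).round(4)
print("box",B.round(4),L(B),B.mean(0));print("stop",S.round(4),L(S));print("screws",C.round(4),L(C),C.mean(0))
# colour check
a=cv2.imread("pics/top0.png");h=cv2.cvtColor(a,cv2.COLOR_BGR2HSV)
# rack frame: x from screws and stop face
d=(C[1]-C[0])+(C[2]-C[3]);e=(S[3]-S[0]);e=np.array([e[1],-e[0],0]);ex1=d/np.linalg.norm(d);e=e/np.linalg.norm(e)*np.sign(e@d);print("dirs",ex1,e)
ex=(ex1+e*1.0);ex/=np.linalg.norm(ex);ey=np.array([-ex[1],ex[0],0])
c=C.mean(0);stopface=(S[0]+S[3])/2
o=stopface-.18*ex; o=o+ey*((c-o)@ey); print("stop centre off",(stopface-c)@ey, "screw centre x",(c-o)@ex)
o[2]=0
print("origin",o,"yaw",np.arctan2(ex[1],ex[0]))
b=B.mean(0)-o; v=(B[1]-B[0]+B[2]-B[3]);w=B[0]-B[3]+B[1]-B[2]
A=np.arctan2(v@ey,v@ex); A2=np.arctan2(-w@ex,w@ey)
print("box in rack",b@ex,b@ey,"angle",A,A2)
np.savez("rack.npz",o=o,ex=ex,ey=ey)
for r in [(0,60),(180,60),(0,-60),(180,-60)]:
  P=o+ex*r[0]/1e3+ey*r[1]/1e3; print(r,P.round(3),proj("top",P+[0,0,.026]).round(1),proj("side",P+[0,0,.026]).round(1))
```

```text
box [[0.6602 0.2157 0.06  ]
 [0.6332 0.0979 0.06  ]
 [0.5359 0.1219 0.06  ]
 [0.5696 0.2383 0.06  ]] [0.1209 0.1002 0.1211 0.0934] [0.59973379 0.16846846 0.06      ]
stop [[ 0.7129 -0.1389  0.04  ]
 [ 0.7152 -0.1646  0.04  ]
 [ 0.5467 -0.1751  0.04  ]
 [ 0.5446 -0.1498  0.04  ]] [0.0258 0.1687 0.0253 0.1687]
screws [[ 0.6904  0.0296  0.026 ]
 [ 0.7006 -0.132   0.026 ]
 [ 0.5578 -0.1421  0.026 ]
 [ 0.5466  0.0205  0.026 ]] [0.162  0.1431 0.1629 0.1441] [ 0.62383915 -0.05599427  0.026     ]
dirs [ 0.06606295 -0.99781546  0.        ] [ 0.06468494 -0.99790574 -0.        ]
stop centre off -0.0008389908186058094 screw centre x 0.09149376887434625
origin [0.61785784 0.03530377 0.        ] yaw -1.5053757115577635
box in rack -0.13406466681498083 -0.009379771241325196 angle -0.31896874268901065 -0.3084704069958229
(0, 60) [0.678 0.039 0.   ] [[233.6 129. ]] [[306.6 184.2]]
(180, 60) [ 0.689 -0.14   0.   ] [[296.8 123.8]] [[312.4 223.2]]
(0, -60) [0.558 0.031 0.   ] [[236.8 170.7]] [[273.5 184.7]]
(180, -60) [ 0.57  -0.148  0.   ] [[300.8 165.4]] [[276.2 223.7]]
```

The rack frame agrees with the given sizes: box 121 x 97 mm, screw spacing 144 mm as the rails are spaced. The box sits at (-134, -9) mm and is turned -0.31 rad. My plan:
1. Push with the shut fingers on the near long side, ahead of centre. That turns the box and shifts it toward +y.
2. Push straight with spread fingers on its rear end.

I'll turn the tool first so that tool x = -rack x and tool y = +rack y.

```bash
cat >> h.py <<'E'
def where(tx=None,ty=None,tz=None):
    from scipy.spatial.transform import Rotation as Ro
    r=np.load("rack.npz");s=readout.get_state();q=s["ee_rot"];M=Ro.from_quat([q[1],q[2],q[3],q[0]]).as_matrix()
    p=s["position"]-r["o"];F=np.c_[r["ex"],r["ey"],[0,0,1]];k=F.T@p*1e3
    print("t",round(s["clock"],2),"tcp rack mm",k.round(1),"tool x in rack deg",np.degrees(np.arctan2(r["ey"]@M[:,0],r["ex"]@M[:,0])).round(2),"z",M[:,2].round(4),"F",s["contact_force"].round(1),"w",s["width"])
    if tx is not None: print("tool shift",(M.T@F@(np.array([tx,ty,tz])-k)).round(1))
E
python3 -m handwheel '[[[0,0,0],[0,0,-0.97],1],[[0,0,0],[0,0,-0.97],1],[[0,0,0],[0,0,-0.97],1],[[0,0,0],[0,0,-0.97],1],[[0,0,0],[0,0,-0.97],1],[[0,0,0],[0,0,-0.97],1],[[0,0,0],[0,0,-0.97],1],[[0,0,0],[0,0,-0.97],1],[[0,0,0],[0,0,-0.97],1],[[0,0,0],[0,0,-0.97],1],[[0,0,0],[0,0,-0.97],1],[[0,0,0],[0,0,-0.97],1],[[0,0,0],[0,0,0],1]]' 40
python3 -c "
from h import *
where(-106,-115,150)"
```

```text
clock: 1.72
position: [0.2327, -0.5255, 0.2308]
ee_rot: [-0.0, 0.684, 0.729, 0.0]
contact_force: [-0.9, 0.2, -0.2]
width: -0.0001
gripper_force: 0.0
t 1.73 tcp rack mm [ 534.5 -421.   230.8] tool x in rack deg 179.91 z [-3.e-04  9.e-04 -1.e+00] F [-0.9  0.2 -0.2] w -5.601256810756907e-05
tool shift [640.9 304.9  81.4]
```

```bash
python3 -m handwheel '[[[40,19,0],[0,0,0],1],[[40,19,0],[0,0,0],1],[[40,19,0],[0,0,0],1],[[40,19,0],[0,0,0],1],[[40,19,0],[0,0,0],1],[[40,19,0],[0,0,0],1],[[40,19,0],[0,0,0],1],[[40,19,0],[0,0,0],1],[[40,19,0],[0,0,0],1],[[40,19,0],[0,0,0],1],[[40,19,0],[0,0,0],1],[[40,19,0],[0,0,0],1],[[40,19,0],[0,0,0],1],[[40,19,0],[0,0,0],1],[[40,19,0],[0,0,0],1],[[40,19,0],[0,0,0],1],[[0,0,20],[0,0,0],1],[[0,0,30],[0,0,0],1],[[0,0,30],[0,0,0],1],[[0,0,0],[0,0,0],1]]'
python3 - <<'E'
from h import *
where(-106,-105,22)
cv2.imwrite("pics/top1.png",cv2.resize(vision.get_image("top")[60:260,100:340],None,fx=3,fy=3))
E
```

```text
clock: 4.22
position: [0.4926, 0.1324, 0.1492]
ee_rot: [-0.002, 0.684, 0.729, -0.002]
contact_force: [-0.0, -0.7, 0.1]
width: 0.0
gripper_force: 0.0
t 4.22 tcp rack mm [-105.1 -118.7  149.2] tool x in rack deg 179.9 z [-5.8e-03 -8.0e-04 -1.0e+00] F [-0.  -0.7  0.1] w 1.1155867839306532e-05
tool shift [  1.   14.4 127.1]
```

View pics/top1.png

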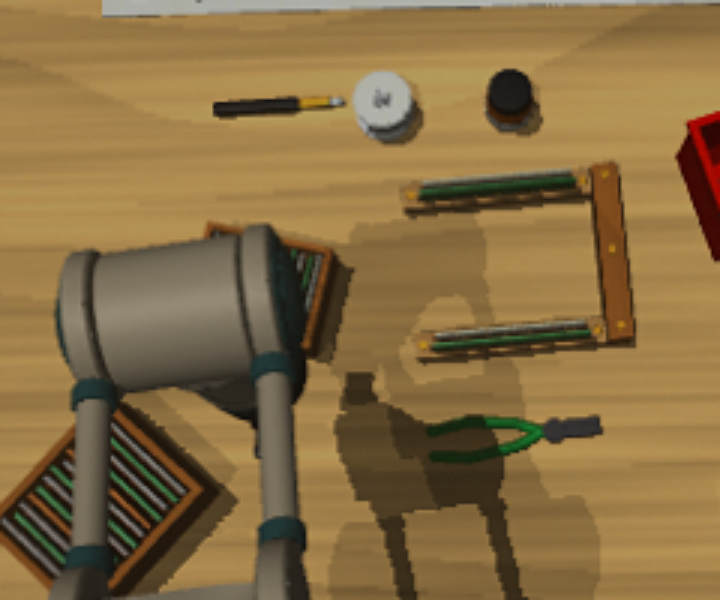

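The arm hangs over the near side of the box and hides part of it. The box, at (270,290) in the crop, has not moved. I'll lower, then push +y.

```bash
python3 -m handwheel '[[[0,0,30],[0,0,0],1],[[0,0,30],[0,0,0],1],[[0,0,30],[0,0,0],1],[[0,0,25],[0,0,0],1],[[0,0,12],[0,0,0],1],[[0,0,0],[0,0,0],1],[[0,8,0],[0,0,0],1],[[0,8,0],[0,0,0],1],[[0,5,0],[0,0,0],1],[[0,5,0],[0,0,0],1],[[0,5,0],[0,0,0],1],[[0,0,0],[0,0,0],1]]'
python3 -c "
from h import *
where(-106,-64,22)"
```

```text
clock: 5.78
position: [0.526, 0.1346, 0.0242]
ee_rot: [0.0, 0.684, 0.73, 0.0]
contact_force: [0.7, -0.9, -0.6]
width: -0.0001
gripper_force: 0.0
t 5.78 tcp rack mm [-105.1  -85.2   24.2] tool x in rack deg 179.97 z [ 3.e-04 -1.e-04 -1.e+00] F [ 0.7 -0.9 -0.6] w -6.35315502745849e-05
tool shift [ 0.9 21.2  2.2]
```

```bash
python3 -m handwheel '[[[0,3,0],[0,0,0],1],[[0,3,0],[0,0,0],1],[[0,3,0],[0,0,0],1],[[0,3,0],[0,0,0],1],[[0,3,0],[0,0,0],1],[[0,0,0],[0,0,0],1]]'
python3 - <<'E'
from h import *
where(-106,-64,22)
cv2.imwrite("pics/s1.png",cv2.resize(vision.get_image("side")[90:250,190:390],None,fx=4,fy=3.75,interpolation=cv2.INTER_CUBIC))
E
```

```text
clock: 6.52
position: [0.5412, 0.1357, 0.0243]
ee_rot: [0.0, 0.684, 0.73, 0.0]
contact_force: [-0.5, -0.2, -1.0]
width: 0.0003
gripper_force: 0.5
t 6.53 tcp rack mm [-105.1  -69.9   24.3] tool x in rack deg 179.97 z [ 1.e-03  2.e-04 -1.e+00] F [-0.5 -0.2 -1. ] w 0.00032992896640312555
tool shift [0.9 5.9 2.3]
```

View pics/s1.png

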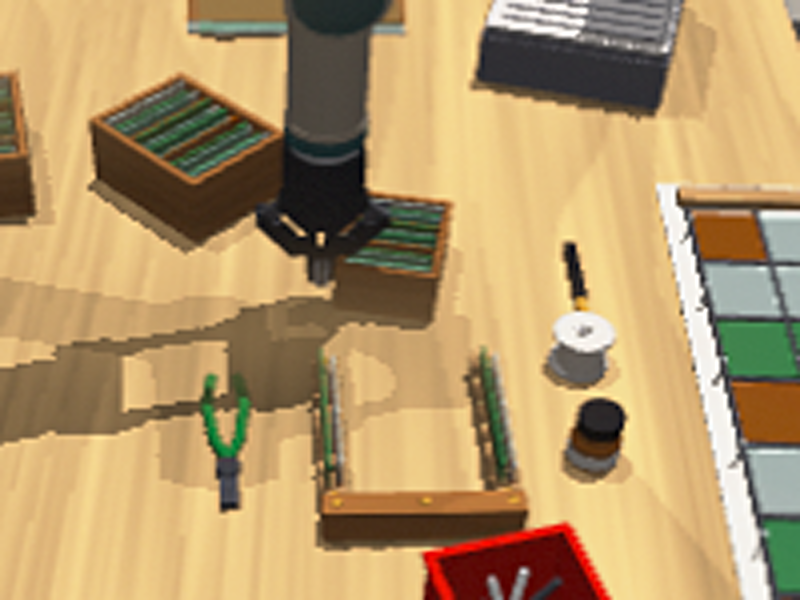

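The box has turned and is nearly straight now. Its rim's leading edge runs from (340,268) to (440,278) and its far edge up to (452,203). I'll measure from those.

```bash
cat >> h.py <<'E'
def rk(P):
    r=np.load("rack.npz");return ((P-r["o"])@np.c_[r["ex"],r["ey"],[0,0,1]])*1e3
E
python3 - <<'E'
from h import *
f=lambda L:(np.array(L,float)+.5)/[4,3.75]-.5+[190,90]
k=rk(ray("side",f([(340,268),(440,278),(452,203)]),.06));print(k.round(1))
d=k[1]-k[0];e=k[1]-k[2];print(np.hypot(*d[:2]),np.arctan2(-d[0],d[1]),np.hypot(*e[:2]),np.arctan2(e[1],e[0]))
print(rk(ray("side",f([(322,285),]),.024)), rk(ray("side",f([(338,502),(512,500)]),.026)))
E
```

```text
[[ -89.1  -52.7   60. ]
 [ -72.9   39.    60. ]
 [-187.5   61.9   60. ]]
93.06186008176999 -0.17508083312217268 116.86789101397211 -0.1972656881081981
[[-103.32967741  -67.80143042   24.        ]] [[179.06619674 -66.84506079  26.        ]
 [179.3722257   77.4332887   26.        ]]
```

```bash
python3 -m handwheel '[[[0,3,0],[0,0,0],1],[[0,3,0],[0,0,0],1],[[0,2,0],[0,0,0],1],[[0,0,0],[0,0,0],1],[[0,-8,0],[0,0,0],1],[[0,-20,0],[0,0,0],1],[[0,-20,-10],[0,0,0],1],[[0,0,-40],[0,0,0],1],[[0,0,-40],[0,0,0],1],[[0,0,-40],[0,0,0],1],[[30,-40,0],[0,0,0],1],[[30,-40,0],[0,0,0],0.2],[[30,-40,0],[0,0,0],0.2],[[30,-20,0],[0,0,0],0.2],[[20,0,0],[0,0,0],0.2],[[0,0,0],[0,0,0],0.2]]'
python3 - <<'E'
from h import *
where(-225,0,22)
a=vision.get_image("top");cv2.imwrite("pics/t2r.png",a);cv2.imwrite("pics/s2r.png",vision.get_image("side"))
cv2.imwrite("pics/t2.png",cv2.resize(a[100:200,140:320],None,fx=4.4,fy=4.4,interpolation=cv2.INTER_CUBIC))
E
```

```text
clock: 8.57
position: [0.3514, 0.2645, 0.1551]
ee_rot: [0.0, 0.683, 0.731, 0.001]
contact_force: [-0.0, -0.2, 0.0]
width: 0.0339
gripper_force: 0.0
t 8.57 tcp rack mm [-246.2 -250.9  155.1] tool x in rack deg -179.88 z [ 0.0021  0.0012 -1.    ] F [-0.  -0.2  0. ] w 0.033858755359089714
tool shift [-21.8 250.6 133.7]
```

View pics/t2.png

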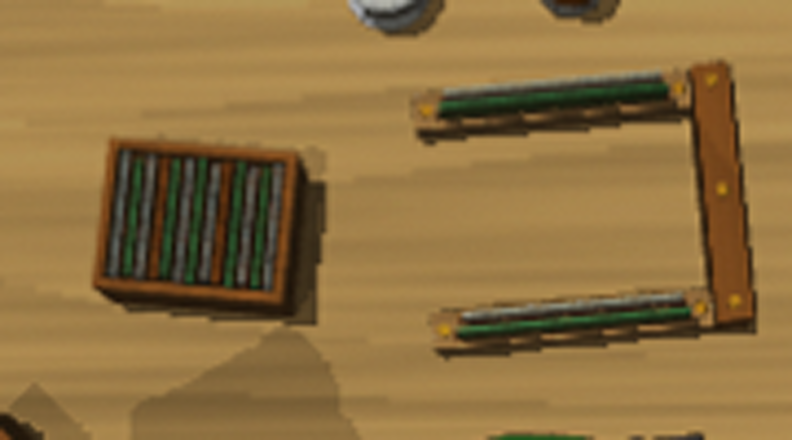

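The box is nearly straight and left of the mouth, with rim corners at (108,138), (303,155), (288,305) and (94,288).

```bash
cat >> h.py <<'E'
def box(corn,name="top"):
    k=rk(ray(name,corn,.06));c=k.mean(0);v=k[1]-k[0]+k[2]-k[3];w=k[0]-k[3]+k[1]-k[2]
    print("box",c.round(1),"ang",np.arctan2(v[1],v[0]).round(3),np.arctan2(-w[0],w[1]).round(3),"size",np.hypot(*v[:2])/2,np.hypot(*w[:2])/2)
E
python3 - <<'E'
from h import *
f=lambda L:(np.array(L,float)+.5)/4.4-.5+[140,100]
box(f([(107,138),(303,154),(289,306),(94,289)]))
a=cv2.imread("pics/s2r.png");cv2.imwrite("pics/s2.png",cv2.resize(a[125:245,240:380],None,fx=5,fy=5,interpolation=cv2.INTER_CUBIC))
E
```

```text
box [-137.3    4.1   60. ] ang -0.172 -0.15 size 123.63259991124791 96.520777187901
```

View pics/s2.png

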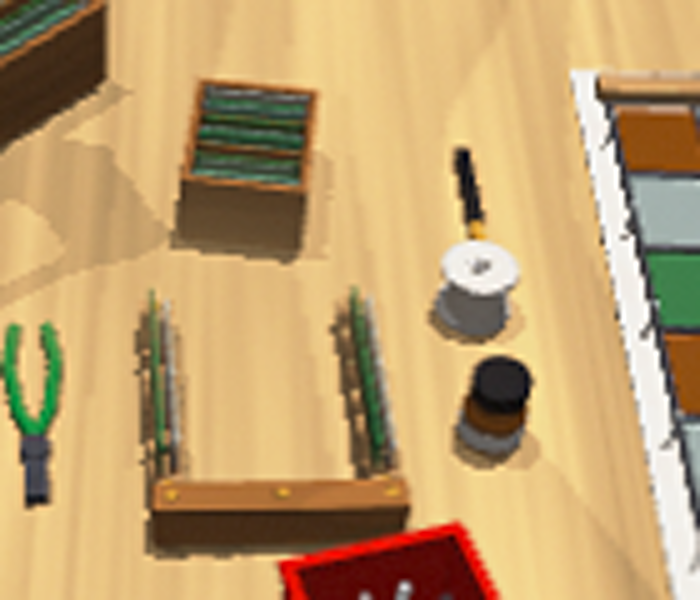

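The side view agrees: the box is roughly straight, 4 mm to the far side, with about -0.16 rad left. A square two-finger push on the rear end will take that out, since the near finger touches first. I'll move behind the box.

```bash
python3 -m handwheel '[[[0,40,0],[0,0,0],-0.3],[[0,40,0],[0,0,0],-0.3],[[0,40,0],[0,0,0],-0.3],[[0,40,0],[0,0,0],-0.3],[[0,40,0],[0,0,0],-0.3],[[0,40,0],[0,0,0],-0.3],[[0,13,0],[0,0,0],-0.3],[[0,0,30],[0,0,0],-0.3],[[0,0,30],[0,0,0],-0.3],[[0,0,30],[0,0,0],-0.3],[[0,0,25],[0,0,0],-0.3],[[0,0,15],[0,0,0],-0.3],[[0,0,0],[0,0,0],-0.3]]'
python3 - <<'E'
from h import *
where(-212,2,22)
f=lambda L:(np.array(L,float)+.5)/5-.5+[240,125]
print(rk(ray("side",f([(171,493),(283,491),(394,490)]),.04)).round(1))
k=rk(ray("side",f([(199,80),(317,92),(304,188),(182,178)]),.06));print(k.mean(0),k.round(1))
E
```

```text
clock: 10.3
position: [0.6031, 0.2793, 0.0234]
ee_rot: [-0.001, 0.684, 0.73, -0.001]
contact_force: [0.4, -0.4, 0.1]
width: 0.0555
gripper_force: 0.0
t 10.3 tcp rack mm [-244.4    1.2   23.4] tool x in rack deg 179.95 z [-0.0027 -0.001  -1.    ] F [ 0.4 -0.4  0.1] w 0.05548878682800865
tool shift [-32.4   0.8   1.4]
[[188.9 -68.9  40. ]
 [188.5   4.4  40. ]
 [189.   77.1  40. ]]
[-143.99867774    7.91165572   60.        ] [[-208.5  -27.6   60. ]
 [-192.1   63.8   60. ]
 [ -81.4   42.7   60. ]
 [ -94.   -47.3   60. ]]
```

```bash
python3 -m handwheel '[[[-9,0,0],[0,0,0],-0.3],[[-9,0,0],[0,0,0],-0.3],[[-9,0,0],[0,0,0],-0.3],[[-4,0,0],[0,0,0],-0.3],[[-4,0,0],[0,0,0],-0.3],[[-4,0,0],[0,0,0],-0.3],[[-4,0,0],[0,0,0],-0.3],[[-4,0,0],[0,0,0],-0.3],[[-4,0,0],[0,0,0],-0.3],[[-4,0,0],[0,0,0],-0.3],[[-4,0,0],[0,0,0],-0.3],[[-4,0,0],[0,0,0],-0.3],[[-4,0,0],[0,0,0],-0.3],[[-4,0,0],[0,0,0],-0.3],[[-4,0,0],[0,0,0],-0.3],[[-4,0,0],[0,0,0],-0.3],[[-4,0,0],[0,0,0],-0.3],[[0,0,0],[0,0,0],-0.3]]'
python3 - <<'E'
from h import *
where(49,2,22)
cv2.imwrite("pics/s3.png",cv2.resize(vision.get_image("side")[125:245,240:380],None,fx=5,fy=5,interpolation=cv2.INTER_CUBIC))
E
```

```text
clock: 12.55
position: [0.6096, 0.1962, 0.0242]
ee_rot: [0.0, 0.684, 0.73, -0.001]
contact_force: [0.1, 0.2, -0.6]
width: 0.0556
gripper_force: 0.0
t 12.55 tcp rack mm [-161.1    2.3   24.2] tool x in rack deg 179.97 z [-2.0e-04 -1.3e-03 -1.0e+00] F [ 0.1  0.2 -0.6] w 0.05555706299218114
tool shift [-2.101e+02 -2.000e-01  2.500e+00]
```

View pics/s3.png

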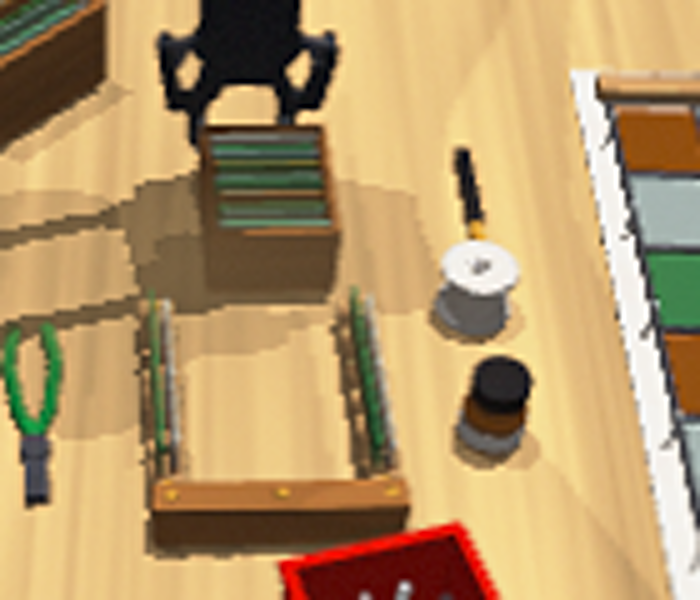

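The box is square now and just before the mouth, with rim corners at about (204,128), (327,126), (339,231) and (207,236). The knuckles sit well above it.

Run:
```python
from h import *
f=lambda L:(np.array(L,float)+.5)/5-.5+[240,125]
k=rk(ray("side",f([(204,128),(327,125),(339,232),(207,237)]),.06));print(k.mean(0),k.round(1))
print("bottom lead",rk(ray("side",f([(208,288),(334,299)]),.0)).round(1))
t=vision.get_image("top");cv2.imwrite("pics/t3.png",cv2.resize(t[100:200,170:330],None,fx=5,fy=5,interpolation=cv2.INTER_CUBIC))
```

```text
[-91.84648375  17.74389537  60.        ] [[-150.6  -27.3   60. ]
 [-152.6   67.4   60. ]
 [ -33.9   63.5   60. ]
 [ -30.3  -32.6   60. ]]
bottom lead [[-37.6 -28.5   0. ]
 [-24.4  64.6   0. ]]
```

View pics/t3.png

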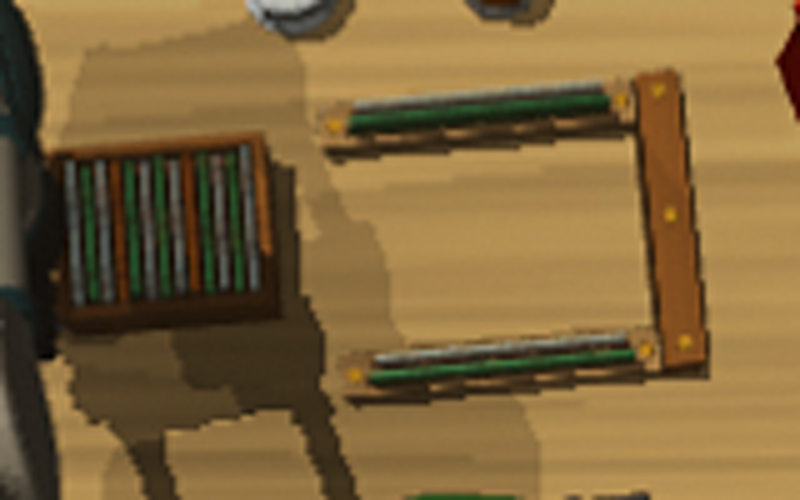

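Run:
```python
from h import *
f=lambda L:(np.array(L,float)+.5)/5-.5+[170,100]
k=rk(ray("top",f([(48,153),(264,131),(280,293),(62,309)]),.06));print(k.round(1));box(f([(48,153),(264,131),(280,293),(62,309)]))
```

```text
[[-148.9   60.8   60. ]
 [ -28.7   62.7   60. ]
 [ -26.5  -28.6   60. ]
 [-146.4  -27.2   60. ]]
box [-87.6  16.9  60. ] ang 0.002 0.025 size 120.05148372191516 89.73422000786462
```

The box is square but has slid to about y = +14. I'll shift it back with a flush two-finger push on its far long side, before the mouth. First I'll back off and lift, then turn the tool by 90 degrees.

```bash
python3 -m handwheel '[[[15,0,0],[0,0,0],0],[[20,0,-10],[0,0,0],0],[[0,0,-40],[0,0,0],0],[[0,0,-40],[0,0,0],0],[[0,0,-40],[0,0,0],0],[[0,0,0],[0,0,1],0],[[0,0,0],[0,0,1],0],[[0,0,0],[0,0,1],0],[[0,0,0],[0,0,1],0],[[0,0,0],[0,0,1],0],[[0,0,0],[0,0,1],0],[[0,0,0],[0,0,1],0],[[0,0,0],[0,0,1],0],[[0,0,0],[0,0,1],0],[[0,0,0],[0,0,1],0],[[0,0,0],[0,0,1],0],[[0,0,0],[0,0,1],0],[[0,0,0],[0,0,1],0],[[0,0,0],[0,0,1],0],[[0,0,0],[0,0,1],0]]'
python3 - <<'E'
from h import *
where(-90,90,22)
print("spool",rk(ray("top",[(228,92)],.043)),"cutter",rk(ray("top",[(171,96),(215,95)],.008)))
E
```

```text
clock: 15.15
position: [0.6072, 0.2339, 0.1552]
ee_rot: [-0.0, 1.0, 0.031, 0.001]
contact_force: [0.4, -0.9, 1.0]
width: 0.043
gripper_force: 0.0
t 15.15 tcp rack mm [-198.8    2.4  155.2] tool x in rack deg 89.85 z [ 1.e-03  4.e-04 -1.e+00] F [ 0.4 -0.9  1. ] w 0.04295232441953491
tool shift [ 87.8 108.6 133.2]
spool [[ -6.92935522 164.13690288  43.        ]] cutter [[-175.95959963  179.82975833    8.        ]
 [ -47.05170083  171.02401458    8.        ]]
```

```bash
python3 -m handwheel '[[[31,36,0],[0,0,0],0],[[31,36,0],[0,0,0],0],[[31,37,0],[0,0,0],0],[[0,0,35],[0,0,0],0],[[0,0,35],[0,0,0],0],[[0,0,35],[0,0,0],0],[[0,0,27],[0,0,0],0],[[0,0,0],[0,0,0],0],[[-6,0,0],[0,0,0],0],[[-6,0,0],[0,0,0],0],[[-4,0,0],[0,0,0],0],[[-3,0,0],[0,0,0],0],[[-3,0,0],[0,0,0],0],[[-3,0,0],[0,0,0],0],[[-3,0,0],[0,0,0],0],[[-3,0,0],[0,0,0],0],[[-3,0,0],[0,0,0],0],[[0,0,0],[0,0,0],0]]'
python3 - <<'E'
from h import *
where(-90,60,22)
cv2.imwrite("pics/s4.png",cv2.resize(vision.get_image("side")[125:245,240:380],None,fx=5,fy=5,interpolation=cv2.INTER_CUBIC))
E
```

```text
clock: 17.4
position: [0.6733, 0.1271, 0.0225]
ee_rot: [0.0, 0.999, 0.032, 0.0]
contact_force: [4.3, -0.1, 2.4]
width: 0.0426
gripper_force: 2.1
t 17.4 tcp rack mm [-88.   61.3  22.5] tool x in rack deg 89.97 z [ 4.e-04 -0.e+00 -1.e+00] F [ 4.3 -0.1  2.4] w 0.04264641746023017
tool shift [-1.3 -2.   0.5]
```

View pics/s4.png

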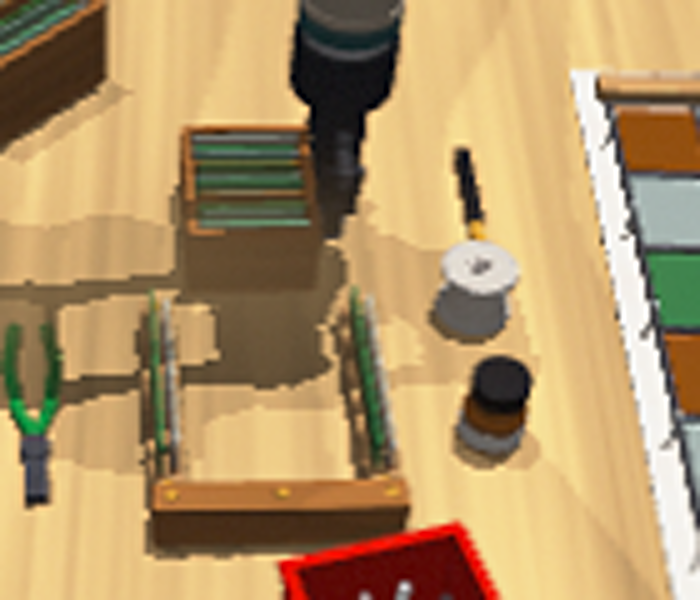

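The box has moved toward the near side and now lies between the rail lines. Its leading rim edge runs from (184,234) to (319,228). That was my last picture, so from here I measure with masks. I'll back off, lift clear and measure.

```bash
python3 -m handwheel '[[[10,0,0],[0,0,0],0],[[20,0,-5],[0,0,0],0],[[0,0,-40],[0,0,0],0],[[0,0,-45],[0,0,0],0],[[0,0,-45],[0,0,0],0],[[0,-50,0],[0,0,-1],0],[[48,-14,0],[0,0,-1],0],[[0,0,0],[0,0,-1],0],[[0,0,0],[0,0,-1],0],[[0,0,0],[0,0,-1],0],[[0,0,0],[0,0,-1],0],[[0,0,0],[0,0,-1],0],[[0,0,0],[0,0,-1],0],[[0,0,0],[0,0,-1],0],[[0,0,0],[0,0,-1],0],[[0,0,0],[0,0,-1],0],[[0,0,0],[0,0,-1],0],[[0,0,0],[0,0,-1],0],[[0,0,0],[0,0,-1],0],[[0,0,0],[0,0,-1],0]]'
cat >> h.py <<'E'
def find(x0=None):
    # top view: box incl. rim by colour (reddish wood / glass), minAreaRect of the rim
    a=vision.get_image("top");h=cv2.cvtColor(a,cv2.COLOR_BGR2HSV)
    m=((h[...,0]>=6)&(h[...,0]<=15)&(h[...,1]>165)&(h[...,2]>75)).astype(np.uint8)
    m[:105]=0;m[200:]=0;m[:,:140]=0;m[:,297:]=0
    n,l,st,ce=cv2.connectedComponentsWithStats(m,connectivity=8)
    P=np.argwhere(m)[:, ::-1].astype(float)
    k=rk(ray("top",P,.06));big=[i for i in range(1,n) if st[i,4]>8];print([tuple(st[i]) for i in big])
    return a,m,k
E
python3 - <<'E'
from h import *
where(-215,0,22)
f=lambda L:(np.array(L,float)+.5)/5-.5+[240,125]
print(rk(ray("side",f([(183,127),(307,126),(319,228),(184,235)]),.06)).round(1))
a,m,k=find();cv2.imwrite("pics/t4r.png",a)
for r in m[130:182,150:250:1]: print("".join(".#"[v] for v in r))
E
```

```text
clock: 19.95
position: [0.743, 0.2007, 0.1551]
ee_rot: [-0.002, 0.682, 0.731, -0.003]
contact_force: [0.2, -0.8, 0.1]
width: 0.0425
gripper_force: 0.0
t 19.95 tcp rack mm [-156.8  135.7  155.1] tool x in rack deg -179.82 z [-0.0066 -0.0012 -1.    ] F [ 0.2 -0.8  0.1] w 0.04253434844812342
tool shift [  58.7 -134.7  134. ]
[[-152.1  -43.3   60. ]
 [-151.6   51.9   60. ]
 [ -38.3   49.4   60. ]
 [ -32.7  -49.1   60. ]]
[(np.int32(180), np.int32(135), np.int32(22), np.int32(34), np.int32(167)), (np.int32(207), np.int32(135), np.int32(18), np.int32(32), np.int32(104)), (np.int32(207), np.int32(137), np.int32(3), np.int32(26), np.int32(40))]
....................................................................................................
....................................................................................................
....................................................................................................
....................................................................................................
...................................................
[... 4096 characters left out ...]
..............................................................................................
....................................................................................................
....................................................................................................
....................................................................................................
....................................................................................................
....................................................................................................
....................................................................................................
```

Run:
```python
from h import *
k=rk(ray("top",[(181.6,168.5),(224.7,164.5),(179.6,135),(222.5,135.5),(225.5,165)],.06));print(k.round(1));d=k[1]-k[0];print(np.hypot(*d[:2]),d[1]/d[0], -(k[2]-k[0])[0]/(k[2]-k[0])[1], -(k[3]-k[4])[0]/(k[3]-k[4])[1])
```

```text
[[-148.8  -46.8   60. ]
 [ -30.3  -45.8   60. ]
 [-148.6   47.2   60. ]
 [ -30.4   35.4   60. ]
 [ -28.2  -47.4   60. ]]
118.49347872956491 0.008424808806635903 -0.002082246266941262 0.026353836145346685
```

The box is centred to about 1 mm and square to about 0.01 rad. Now behind it again, and push a first part straight in.

```bash
python3 -m handwheel '[[[45,0,0],[0,0,0],-0.3],[[0,-45,0],[0,0,0],-0.3],[[0,-45,0],[0,0,0],-0.3],[[0,-46,0],[0,0,0],-0.3],[[0,0,35],[0,0,0],-0.3],[[0,0,35],[0,0,0],-0.3],[[0,0,35],[0,0,0],-0.3],[[0,0,28],[0,0,0],-0.3],[[0,0,0],[0,0,0],-0.3]]'
python3 -c "
from h import *
where(-161,0,23)"
```

```text
clock: 21.12
position: [0.6029, 0.2361, 0.0208]
ee_rot: [-0.002, 0.684, 0.729, -0.004]
contact_force: [-0.4, -0.1, 0.9]
width: 0.0556
gripper_force: 0.0
t 21.12 tcp rack mm [-201.3   -1.8   20.8] tool x in rack deg 179.91 z [-0.0092 -0.0026 -1.    ] F [-0.4 -0.1  0.9] w 0.05555935722339129
tool shift [-40.3   1.8  -2.1]
```

Push about 42 mm past contact, then measure.

```bash
python3 -m handwheel '[[[-8,0,0],[0,0,0],-0.3],[[-8,0,0],[0,0,0],-0.3],[[-8,0,0],[0,0,0],-0.3],[[-6,0,0],[0,0,0],-0.3],[[-4,0,0],[0,0,0],-0.3],[[-4,0,0],[0,0,0],-0.3],[[-4,0,0],[0,0,0],-0.3],[[-4,0,0],[0,0,0],-0.3],[[-4,0,0],[0,0,0],-0.3],[[-4,0,0],[0,0,0],-0.3],[[-4,0,0],[0,0,0],-0.3],[[-4,0,0],[0,0,0],-0.3],[[0,0,0],[0,0,0],-0.3]]'
cat >> h.py <<'E'
def show(c0,c1):
    a,m,k=find()
    print("cols",c0)
    for i,r in enumerate(m[125:178,c0:c1]): print(i+125,"".join(".#"[v] for v in r))
E
python3 - <<'E'
from h import *
where(49,0,22)
show(185,260)
E
```

```text
clock: 22.75
position: [0.6104, 0.1743, 0.0243]
ee_rot: [0.0, 0.684, 0.73, -0.0]
contact_force: [0.5, 0.3, 0.3]
width: 0.0559
gripper_force: 0.4
t 22.75 tcp rack mm [-139.2    1.6   24.3] tool x in rack deg 179.97 z [-0.    -0.001 -1.   ] F [0.5 0.3 0.3] w 0.05592211844201094
tool shift [-188.2   -1.6    2.5]
[(np.int32(192), np.int32(131), np.int32(40), np.int32(20), np.int32(115)), (np.int32(215), np.int32(136), np.int32(2), np.int32(9), np.int32(13)), (np.int32(201), np.int32(142), np.int32(2), np.int32(13), np.int32(16)), (np.int32(216), np.int32(147), np.int32(1), np.int32(10), np.int32(10)), (np.int32(202), np.int32(157), np.int32(2), np.int32(8), np.int32(9))]
cols 185
125 ...........................................................................
126 ...........................................................................
127 ...........................................................................
128 ...........................................................................
129 ...........................................................................
130 ...........
[... 3124 characters left out ...]
............................................................
170 ...........................................................................
171 ...........................................................................
172 ...........................................................#...............
173 ...........................................................................
174 ...........................................................................
175 ...........................................................................
176 ..........................................................#................
177 ...........................................................................
```

Run:
```python
from h import *
k=rk(ray("top",[(191.0,133.6),(230.7,130.6),(232.0,149)],.06));print(k.round(1));d=k[1]-k[0];e=k[1]-k[2];print(np.hypot(*d[:2]),d[1]/d[0],-e[0]/e[1])
p=np.load("rack.npz")
# residual: far edge line fit from per-column topmost mask pixels
a,m,kk=find()
P=np.array([(c,np.flatnonzero(m[125:178,c])[0]+125-.5) for c in range(194,230) if m[125:140,c].any()])
q=rk(ray("top",P,.06));q=q[q[:,1]>35];f=np.polyfit(q[:,0],q[:,1],1);print("far edge y at mid",np.median(q[:,1]),"slope",f[0],len(q))
```

```text
[[-116.8   48.3   60. ]
 [  -6.8   47.2   60. ]
 [  -7.1   -4.6   60. ]]
109.94402557378001 -0.01020318076974635 -0.006062657411900303
[(np.int32(192), np.int32(131), np.int32(40), np.int32(20), np.int32(115)), (np.int32(215), np.int32(136), np.int32(2), np.int32(9), np.int32(13)), (np.int32(201), np.int32(142), np.int32(2), np.int32(10), np.int32(13)), (np.int32(216), np.int32(147), np.int32(1), np.int32(10), np.int32(10)), (np.int32(202), np.int32(157), np.int32(2), np.int32(8), np.int32(9))]
far edge y at mid 47.81623047831857 slope 0.0071520527227417335 36
```

Straight and centred (far edge at y ≈ 47.8). Carry on in.

```bash
python3 -m handwheel '[[[-4,0,0],[0,0,0],-0.3],[[-4,0,0],[0,0,0],-0.3],[[-4,0,0],[0,0,0],-0.3],[[-4,0,0],[0,0,0],-0.3],[[-4,0,0],[0,0,0],-0.3],[[-4,0,0],[0,0,0],-0.3],[[-4,0,0],[0,0,0],-0.3],[[-4,0,0],[0,0,0],-0.3],[[-4,0,0],[0,0,0],-0.3],[[-4,0,0],[0,0,0],-0.3],[[-4,0,0],[0,0,0],-0.3],[[-4,0,0],[0,0,0],-0.3],[[-4,0,0],[0,0,0],-0.3],[[-4,0,0],[0,0,0],-0.3],[[-4,0,0],[0,0,0],-0.3],[[0,0,0],[0,0,0],-0.3]]'
cat >> h.py <<'E'
def edge(xc):
    # far rim edge (y) and leading rim edge (x) near expected centre xc, from colour mask
    a,m,k=find();r=np.argwhere(m)[:,::-1]
    s=(np.abs(k[:,0]-xc)<50)&(k[:,1]>40)&(k[:,1]<58);k1=k[s];c=r[s][:,0]
    q=np.array([k1[c==u][np.argmax(k1[c==u][:,1])] for u in np.unique(c)]);f=np.polyfit(q[:,0]-xc,q[:,1],1)
    print("far edge y",np.median(q[:,1])+1.2,"slope",f[0],len(q))
    s=(np.abs(k[:,0]-xc-60)<12)&(np.abs(k[:,1])<44);k2=k[s];v=r[s][:,1]
    q=np.array([k2[v==u][np.argmax(k2[v==u][:,0])] for u in np.unique(v)]);g=np.polyfit(q[:,1],q[:,0],1);print("lead edge x",np.median(q[:,0])+1.2,"angle",-g[0],len(q))
E
python3 - <<'E'
from h import *
where(49,0,22)
edge(-7)
E
```

```text
clock: 24.85
position: [0.6143, 0.1143, 0.0243]
ee_rot: [0.0, 0.684, 0.73, -0.0]
contact_force: [-0.3, 0.1, 0.1]
width: 0.0554
gripper_force: 0.1
t 24.85 tcp rack mm [-79.1   1.6  24.3] tool x in rack deg 179.97 z [-1.0e-04 -1.2e-03 -1.0e+00] F [-0.3  0.1  0.1] w 0.05540033489623513
tool shift [-128.1   -1.5    2.4]
[(np.int32(216), np.int32(129), np.int32(38), np.int32(19), np.int32(114)), (np.int32(222), np.int32(135), np.int32(2), np.int32(12), np.int32(12)), (np.int32(237), np.int32(134), np.int32(1), np.int32(12), np.int32(12)), (np.int32(238), np.int32(148), np.int32(1), np.int32(9), np.int32(9))]
far edge y 47.882211329931685 slope 0.020357241594945782 33
lead edge x 52.274172792058614 angle -0.004510452860081704 18
```

```bash
python3 -m handwheel '[[[-4,0,0],[0,0,0],-0.3],[[-5,0,0],[0,0,0],-0.3],[[-5,0,0],[0,0,0],-0.3],[[-5,0,0],[0,0,0],-0.3],[[-5,0,0],[0,0,0],-0.3],[[-5,0,0],[0,0,0],-0.3],[[-5,0,0],[0,0,0],-0.3],[[-5,0,0],[0,0,0],-0.3],[[-5,0,0],[0,0,0],-0.3],[[-5,0,0],[0,0,0],-0.3],[[-5,0,0],[0,0,0],-0.3],[[-5,0,0],[0,0,0],-0.3],[[-5,0,0],[0,0,0],-0.3],[[-5,0,0],[0,0,0],-0.3],[[-5,0,0],[0,0,0],-0.3],[[-5,0,0],[0,0,0],-0.3],[[-5,0,0],[0,0,0],-0.3],[[-4,0,0],[0,0,0],-0.3],[[0,0,0],[0,0,0],-0.3]]'
python3 - <<'E'
from h import *
where(48,0,22)
edge(76)
E
```

```text
clock: 27.28
position: [0.6201, 0.0266, 0.0243]
ee_rot: [0.0, 0.684, 0.73, -0.0]
contact_force: [-0.4, 0.4, 0.2]
width: 0.0552
gripper_force: 0.7
t 27.27 tcp rack mm [ 8.9  1.6 24.3] tool x in rack deg 179.97 z [ 1.0e-04 -1.1e-03 -1.0e+00] F [-0.4  0.4  0.2] w 0.05520751319108
tool shift [-39.1  -1.6   2.3]
[(np.int32(259), np.int32(126), np.int32(27), np.int32(20), np.int32(93))]
far edge y 48.264485478086996 slope -0.006927629585430158 20
lead edge x 140.0058173908197 angle 0.018269999100132238 18
```

Good. 39 mm to go; push 36 mm, then 2 mm steps while watching the force.

```bash
python3 -m handwheel '[[[-4,0,0],[0,0,0],-0.3],[[-4,0,0],[0,0,0],-0.3],[[-4,0,0],[0,0,0],-0.3],[[-4,0,0],[0,0,0],-0.3],[[-4,0,0],[0,0,0],-0.3],[[-4,0,0],[0,0,0],-0.3],[[-4,0,0],[0,0,0],-0.3],[[-4,0,0],[0,0,0],-0.3],[[-3,0,0],[0,0,0],-0.3],[[0,0,0],[0,0,0],-0.3]]'
python3 -m handwheel '[[[-1,0,0],[0,0,0],-0.3],[[-1,0,0],[0,0,0],-0.3],[[0,0,0],[0,0,0],-0.3]]'
python3 - <<'E'
from h import *
where(48,0,22)
a,m,k=find()
try: edge(116)
except Exception as e: print(e)
E
```

```text
clock: 28.58
position: [0.6222, -0.0083, 0.0242]
ee_rot: [0.0, 0.684, 0.73, -0.0]
contact_force: [-0.7, 0.4, -0.6]
width: 0.0553
gripper_force: 0.4
clock: 28.95
position: [0.6223, -0.0095, 0.0242]
ee_rot: [-0.0, 0.684, 0.73, -0.0]
contact_force: [0.4, 2.1, -1.5]
width: 0.0553
gripper_force: 1.2
t 28.95 tcp rack mm [45.   1.5 24.2] tool x in rack deg 179.98 z [-2.e-04 -2.e-04 -1.e+00] F [ 0.4  2.1 -1.5] w 0.05534463969645552
tool shift [-3.  -1.5  2.2]
[(np.int32(277), np.int32(125), np.int32(20), np.int32(13), np.int32(50))]
[(np.int32(277), np.int32(125), np.int32(20), np.int32(13), np.int32(51))]
far edge y 47.479311120665 slope 0.020065225880766122 17
lead edge x 173.044737317883 angle -0.094611491463675 11
```

```bash
python3 -m handwheel '[[[-1,0,0],[0,0,0],-0.3],[[-1,0,0],[0,0,0],-0.3],[[0,0,0],[0,0,0],-0.3]]'; python3 -m handwheel '[[[-1,0,0],[0,0,0],-0.3],[[-1,0,0],[0,0,0],-0.3],[[0,0,0],[0,0,0],-0.3]]'
python3 -c "
from h import *
where(48,0,22)"
```

```text
clock: 29.42
position: [0.6225, -0.0117, 0.0242]
ee_rot: [0.0, 0.684, 0.73, -0.0]
contact_force: [-0.7, 2.2, -1.3]
width: 0.0556
gripper_force: 1.0
clock: 29.8
position: [0.6226, -0.0137, 0.0243]
ee_rot: [0.0, 0.684, 0.73, -0.0]
contact_force: [-1.3, 1.6, -1.1]
width: 0.0555
gripper_force: 0.9
t 29.8 tcp rack mm [49.2  1.5 24.3] tool x in rack deg 179.97 z [-0.e+00 -3.e-04 -1.e+00] F [-1.3  1.6 -1.1] w 0.0555206883220348
tool shift [ 1.2 -1.5  2.3]
```

Not at the stop yet: it moves freely at low force.

```bash
python3 -m handwheel '[[[-1,0,0],[0,0,0],-0.3],[[-1,0,0],[0,0,0],-0.3],[[0,0,0],[0,0,0],-0.3]]'; python3 -m handwheel '[[[-1,0,0],[0,0,0],-0.3],[[-1,0,0],[0,0,0],-0.3],[[0,0,0],[0,0,0],-0.3]]'
python3 - <<'E'
from h import *
where(48,0,22)
a=vision.get_image("top");h=cv2.cvtColor(a,cv2.COLOR_BGR2HSV)
m=(h[...,0]>=6)&(h[...,0]<=15)&(h[...,1]>165)&(h[...,2]>75)
for i in range(112,175): print(i,"".join(".#"[int(v)] for v in m[i,255:320]))
E
```

```text
clock: 30.18
position: [0.6226, -0.0141, 0.0244]
ee_rot: [-0.001, 0.684, 0.73, 0.001]
contact_force: [-0.6, 7.7, -1.2]
width: 0.0555
gripper_force: 3.3
clock: 30.55
position: [0.6222, -0.0141, 0.0244]
ee_rot: [-0.002, 0.684, 0.73, 0.001]
contact_force: [-2.2, 12.1, 0.2]
width: 0.0557
gripper_force: 5.9
t 30.55 tcp rack mm [49.6  1.1 24.4] tool x in rack deg 179.96 z [-0.0012  0.0051 -1.    ] F [-2.2 12.1  0.2] w 0.055680448166902256
tool shift [ 1.6 -1.1  2.4]
112 .................................................................
113 .................................................................
114 ...............................................###...............
115 ..........................................########...............
116 ..........................................####..###..............
117 ..........................................###...###..............
118 ...........................................##...###..............
119 ...........................................###..###..............
120 ...........................................########..............
121 .
[... 3074 characters left out ...]

165 ....................................................####.........
166 ....................................................####.........
167 .....................................................###.........
168 ......................................................##.........
169 .....................................................###.........
170 ...................................................#####.........
171 ..................................................#######........
172 ..................................................####...........
173 .................................................................
174 .................................................................
```

It stalled at 49.6 mm, as predicted (48.6), with the force rising to 12 N: the box is against the stop. I'll back straight off, lift, move away and check.

```bash
python3 -m handwheel '[[[2,0,0],[0,0,0],-0.3],[[3,0,0],[0,0,0],-0.3],[[8,0,0],[0,0,0],-0.3],[[10,0,0],[0,0,0],-0.3],[[10,0,0],[0,0,0],-0.3],[[0,0,0],[0,0,0],-0.3],[[0,0,-30],[0,0,0],-0.3],[[0,0,-40],[0,0,0],-0.3],[[0,0,-40],[0,0,0],-0.3],[[0,0,-40],[0,0,0],-0.3],[[40,-20,0],[0,0,0],-0.3],[[40,-20,0],[0,0,0],-0.3],[[40,-40,0],[0,0,0],-0.3],[[40,-50,0],[0,0,0],-0.3],[[40,-50,0],[0,0,0],-0.3],[[0,-50,0],[0,0,0],-0.3],[[0,0,0],[0,0,0],-0.3]]'
python3 - <<'E'
from h import *
where()
a=vision.get_image("top");h=cv2.cvtColor(a,cv2.COLOR_BGR2HSV)
m=(h[...,0]>=6)&(h[...,0]<=15)&(h[...,1]>165)&(h[...,2]>75)
for i in range(112,175): print(i,"".join(".#"[int(v)] for v in m[i,248:320]))
E
```

```text
clock: 32.72
position: [0.3764, 0.198, 0.1741]
ee_rot: [-0.001, 0.683, 0.731, -0.001]
contact_force: [0.5, -1.0, 0.6]
width: 0.0555
gripper_force: 0.0
t 32.73 tcp rack mm [-178.1 -230.3  174.1] tool x in rack deg -179.88 z [-0.0027 -0.0011 -1.    ] F [ 0.5 -1.   0.6] w 0.05550556625177491
112 ........................................................................
113 ........................................................................
114 .....................................................#.##...............
115 .................................................#########..............
116 .................................................####..###..............
117 .................................................###...###..............
118 ..................................................##...###..............
119 ..................................................###..###..............
120 ..................................................########..............
121 ..................................................########..............
122 ....................................
[... 3340 characters left out ...]
.......
166 ......................................................#########.........
167 ......................................................####...##.........
168 .......................................................##....##.........
169 .......................................................###..###.........
170 .......................................................########.........
171 .......................................................#########........
172 .......................................................#####............
173 ........................................................................
174 ........................................................................
```

Run:
```python
from h import *
k=rk(ray("top",[(255.3,128.5),(293,124.6),(300,157),(258,162.4)],.06));print(k.round(1))
d=k[0]-k[3];print("rear ang",-d[0]/d[1],"far",(k[1]-k[0])[1]/(k[1]-k[0])[0],"near",(k[2]-k[3])[1]/(k[2]-k[3])[0],"centre",(k[0]+k[3])[0]/2+60,(k[0]+k[3])[1]/2)
```

```text
[[ 61.2  47.3  60. ]
 [165.6  49.6  60. ]
 [176.2 -42.3  60. ]
 [ 60.7 -47.7  60. ]]
rear ang -0.004574770094882635 far 0.022008215666759614 near 0.046479479348389745 centre 120.93850765079594 -0.17574908681585555
```

The box measures x = 121, y ≈ 0 and under 0.03 rad, with the robot clear, so I'm handing it in.

```bash
python3 -c "
from rig import manip
print(manip.sign_off())"
```

```text
the job is handed in; nothing more can be done
None
```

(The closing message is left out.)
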